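# Reset the table easel's top clamp for the canvas on it

### The arm

A 6-joint arm with a two-finger parallel gripper is mounted at the origin on the work surface. World frame = base frame: x ahead of the robot, y to its left, z up, the work surface at z = 0. Lengths are in m, angles in degrees, forces in N, time in s.
With the tool pointing down it reaches from about 0.4 to 0.825 m from the base axis. Payload 7 kg.
Tool frame: the origin (TCP) lies midway between the tips of the shut fingers; the grasp point (between the pads) lies 19 mm behind it; z points along the fingers, y is the direction in which the jaws open and shut (so a half turn about z gives the same grasp; the last joint's range is limited). The gripper opens to 88 mm and grips with 3 to 60 N. Pads are 19 mm wide; open, the fingers measure 130 mm over their backs; the gripper's body (78 mm by 193 mm) begins 47 mm behind the grasp point.
Start: joints at [-56.144, 20.546, 0.682, 0, -70.136, -16.507], TCP at [0.201, -0.644, 0.227] pointing down, gripper open.
Joint ranges: [-176.03, 176.03], [-82.01, 121.73], [-58.28, 71.71], [-173.87, 95.51], [-174.79, -0.11], [-173.66, 173.66]. Speed limits (degrees/s): [136.94, 136.94, 172.46, 180, 180, 180].

### API

Orientations are given as [roll, pitch, yaw] about the fixed x, y, z axes, in that order (R = Rz(yaw) Ry(pitch) Rx(roll)).
In Python, from plant import r gives the robot as it stands. The module is installed in compiled form; this text tells all that it offers.
- The arm moves only by the tool send_rows, never from a script. Its argument "motion" is a list of rows, each an object with "travel": the shift along the tool's x, y, z in m, a list of three; "spin": the turn about the tool's z in degrees. In form: [{"travel": [tx, ty, tz], "spin": spin}, ...]. A call has 1 to 5 rows; each row shifts and turns the pose as measured when the row begins, along the tool's axes as they then stand; what a row does not reach is not made up. A row lasts 1/12 s, in which the tool goes at most 41.7 mm and 7.16 degrees, less where a joint would pass 70% of its speed; a pose out of reach is approached as far as the arm can. A call is refused whole if a number of a shift passes 0.0417 or a number of a turn 7.16, either way. A call with a gripper value outside its range is refused whole. "gripper" is the gripper command: -1 is shut, 1 is fully open, values between are in proportion, set as the call begins (left out, the last holds). The fingers move at their own pace and stop on an object; "squeeze" is the grip in N (left out, the last holds). Time passes only in rows, so rows that do not move let the fingers close. It gives the time, the measured TCP pose, the force and the opening at its end, in the units of the state.
- r.get_state(): the state, without advancing time (a new reading comes with each control period).
- r.capture(name): name is "side" or "top"; returns (picture, depth): 480x640x3 uint8, blue, green, red; 480x640 float32, m along the optical axis (not along the pixel's ray), 0 where there is no reading.
- r.get_calibration(name): a dict with "fov_y" (degrees; the focal length in pixels is half the picture's height over the tangent of half this angle, whatever the lens; pixels are square), "cx", "cy" (the principal point, pixels), "origin" and "orientation" of the camera in the world. Camera axes: x right, y down, z forward; pixel columns grow to the right and rows downward; lengths in m; the calibration is good to about 2 mm. A picture is of the moment at which its call begins. get_calibration takes no time and is no camera call.
- r.close_job(): hands the job in, once; it reports no verdict.
Trained networks look in the newest picture that a camera, given by its name, has taken for a name from the list of things; names that differ only in an ending like _2 or _b are one class to them, and where a whole thing is asked for, a point or a joint stands for the part that bears it (a point fixed in the world has none). Each returns a list of dicts, best first, with "conf" (0 to 1); they miss things now and then, are a little off and sometimes report something else, mostly with a low value. They report only what shows in the picture. A call takes as long as a camera call.
- r.boxes_of(camera, target): "at" ([x, y, z] in m, in the coordinates of the camera as it stood for that picture, good to about 4 mm: the middle of the surface that is visible of it).
- r.pinpoint(camera, target): "at" ([x, y, z] in m, in the coordinates of the camera as it stood for that picture, good to about 4 mm: a listed point, or the origin of a listed thing).
The state is a dict: "time_s": time; "joints": joint angles; "qd": joint speeds; "joint_torque": joint torques, N m; "tcp_pos": TCP position; "eef_rot": TCP orientation; "contact_force": force on the tool from outside, world axes, zero at the start; "moment": the same for the moment, N m; "gripper_width": finger opening in m.
Only numpy, scipy, OpenCV 4.12 (cv2) and the standard library are available. Lean on these libraries where they do the work, as an engineer would, in place of code of your own. Each camera call takes 0.05 s, during which the arm holds its last target. There are 200 camera calls.

### The job

The top clamp of this table easel is still locked at its highest hole, clear of the canvas that now stands on the ledge. Pull the bent lock pin out and lay it down on the table, bring the clamp down until its jaw rests on the top edge of that canvas, then push the pin back through clamp and mast until its tip shows on the other side, so that the clamp is locked there. Leave the canvas standing on the ledge, and the spare canvases and painting things where they are.

Things in the scene. Friction and masses are not known exactly. Their poses are not given: they have to be found in the camera images.
- easel: Wooden table easel, fixed. Origin on the table under the axis of its upright mast; the canvas stands on the -x side, y is across, z up. Mast 28 x 28 mm, top at z = 346 mm; 12 mm holes through it along y, on its axis, at z = 305, 275, 245, 215 and 185 mm. Two foot runners 35 mm wide, 30 mm high at y = -130 and +130 mm, from x = -160 to +100 mm.
- ledge (a point): Point on top of the ledge (z = 50 mm, 300 mm wide, lip 12 mm high), 27 mm in front (-x) of the mast axis: where the middle of the canvas's underside stands.
- clamp (a joint): How far the top clamp has been slid down the mast, in m: 0 at the start (pinned at the highest hole), up to 0.13. With the pin out it stays where it is left (a sliding friction of about 7 N, weight 2 N). Each 0.03 brings it to the next hole.
- clamp_hole (a point): Middle of the clamp's 12 mm pin hole, on the mast axis, 45 mm above the underside of its jaw; axes as the easel's. The clamp is a dark steel sleeve round the mast, 64 mm high (hole 19 mm below its top); the hole runs along y through its two 10 mm cheeks, outer faces at y = -25 and +25 mm, and through the mast between when it lines up.
- clamp_jaw (a point): Middle of the jaw's underside where it meets the canvas, 27 mm in front (-x) of the mast axis; axes as the easel's. A small lip in front of the canvas hangs 9 mm lower, at x = -44 to -52 mm from the mast axis.
- jaw_top (a point): Flat top of the wooden jaw arm 70 mm in front (-x) of the mast axis, a place to press on. The arm is 44 mm wide (y), 16 mm thick and reaches from 24 to 82 mm in front of the mast axis.
- pin: Bent lock pin, round steel bar of 10 mm with round ends, about 90 g. Origin at the bend on the axis; the straight shank runs along its x to the tip; the arm along its -z, 50 mm to its end. At the start it is through clamp and mast with some play: shank along the easel's y, bend 85 mm to the -y side of the mast axis, arm hanging down, 60 mm of shank clear of the cheek.
- pin_tip (a point): Tip of the pin's shank, on its axis, 119 mm from the bend.
- canvas_short: Stretched white canvas 120 mm high, 130 mm wide, 20 mm thick. Origin at the middle of its underside, z up, face to -x. One of the three canvases stands on the easel's ledge, the two others in the rack: which is which differs.
- canvas_medium: As canvas_short but 150 mm high.
- canvas_tall: As canvas_short but 180 mm high.
- rack: Fixed plywood rack for the spare canvases, 150 x 150 mm, 50 mm high, with dowels up to 160 mm, to the +y side of the easel. Origin under its middle.
- brush_jar: Blue ceramic jar, 84 mm across, full of brushes, about 250 mm high. Bystander.
- paint_bottle: White paint bottle, 48 mm across, 120 mm high. Bystander.
- paint_tube: Paint tube lying flat, about 150 mm long and 37 mm wide, along its x. Bystander.

How it is judged:
By the outcome, as a careful person would: the job done as asked, in the order asked, and still so for the second after the job is handed in, with the robot touching nothing.
It also fails if it takes over 72 s, if anything falls off the work surface, if the arm or the gripper's body presses on something with over 40 N, if the wrist force passes 120 N, or if a joint passes its speed limit or range.

## Working session

There is one attempt and no reset: what is moved stays moved. The work goes in short steps, Python scripts to look and compute and a tool call to move; the robot and the scene stay as the last step left them, time stands still between calls to the robot, and variables do not carry over. Pictures are saved under pics/ and viewed, about 8 in all and at most 12, crops included, and the job is handed in when it is done.

Besides the shell and the picture viewer there is one more tool, called after "Emit:" as name(argument=value, ...) on one line, values as JSON. send_rows: Moves the arm, as the interface text tells. Its arguments: {"type":"object","properties":{"motion":{"type":"array"},"gripper":{"type":"number"},"squeeze":{"type":"number"}},"required":["motion"]}

```bash
mkdir -p pics
cat > h.py <<'E'
import numpy as np, cv2
from plant import r
from scipy.spatial.transform import Rotation as R
def T(name):
    c=r.get_calibration(name); o=np.array(c["orientation"])
    M=R.from_euler('xyz',o,degrees=True).as_matrix() if o.size==3 else o
    f=240/np.tan(np.radians(c["fov_y"]/2)); return c,M,np.array(c["origin"]),f
def w(name,p): c,M,o,f=T(name); return M@np.array(p)+o
def px(name,P):
    c,M,o,f=T(name); q=M.T@(np.array(P)-o); return f*q[0]/q[2]+c["cx"],f*q[1]/q[2]+c["cy"]
def cloud(name,d):
    c,M,o,f=T(name); v,u=np.mgrid[:480,:640]
    return np.stack([(u-c["cx"])/f*d,(v-c["cy"])/f*d,d],-1)@M.T+o
def st():
    s=r.get_state(); print({k:np.round(s[k],4).tolist() for k in ("time_s","tcp_pos","eef_rot","contact_force","gripper_width","joints")})
E
python3 - <<'E'
from h import *
st()
for n in("side","top"):
    print(n,r.get_calibration(n)); i,d=r.capture(n); cv2.imwrite(f"pics/{n}0.png",i); np.save(f"{n}0.npy",d)
    for t in("easel","ledge","clamp_hole","clamp_jaw","jaw_top","pin","pin_tip","canvas_short","canvas_medium","canvas_tall","rack","brush_jar","paint_bottle","paint_tube"):
        print(t,[(round(x["conf"],2),np.round(w(n,x["at"]),3).tolist()) for x in r.pinpoint(n,t)[:2]])
E
```

```text
{'time_s': 0.0, 'tcp_pos': [0.2011, -0.6438, 0.2256], 'eef_rot': [179.908, -0.0055, -162.6587], 'contact_force': [-0.1457, 0.532, 0.2656], 'gripper_width': 0.0878, 'joints': [-56.1432, 20.5906, 0.6334, -0.0222, -70.1326, -16.5079]}
side {'fov_y': 47.1883445836214, 'cx': 317.645269756201, 'cy': 231.12915872290475, 'origin': array([0.1544929 , 0.76785045, 1.08304875]), 'orientation': array([-133.41986919,   -1.07336583, -152.28059732])}
easel [(0.8, [0.58, 0.046, -0.002])]
ledge [(0.91, [0.555, 0.036, 0.051])]
clamp_hole [(0.82, [0.576, 0.046, 0.309])]
clamp_jaw [(0.88, [0.556, 0.038, 0.259])]
jaw_top [(0.63, [0.511, 0.028, 0.28]), (0.4, [0.598, -0.04, 0.303])]
pin [(0.65, [0.58, 0.045, 0.312]), (0.61, [0.594, -0.039, 0.299])]
pin_tip [(0.61, [0.577, 0.077, 0.305])]
canvas_short [(0.81, [0.557, 0.039, 0.048])]
canvas_medium [(0.65, [0.553, 0.316, 0.05])]
canvas_tall [(0.62, [0.617, 0.326, 0.052]), (0.58, [0.378, -0.45, -0.003])]
rack [(0.72, [0.581, 0.322, -0.003])]
brush_jar [(0.61, [0.591, -0.476, 0.0]), (0.52, [0.782, -0.0, 0.007])]
paint_bottle [(0.71, [0.783, -0.001, 0.003])]
pain
[... 308 characters left out ...]
44, -0.0])]
ledge [(0.85, [0.551, 0.039, 0.054])]
clamp_hole [(0.65, [0.573, 0.04, 0.306]), (0.17, [0.553, 0.038, 0.053])]
clamp_jaw [(0.96, [0.552, 0.034, 0.263])]
jaw_top [(0.78, [0.51, 0.028, 0.28])]
pin [(0.49, [0.598, -0.04, 0.3])]
pin_tip [(0.44, [0.551, 0.039, 0.053])]
canvas_short [(0.7, [0.552, 0.038, 0.047])]
canvas_medium [(0.96, [0.55, 0.311, 0.051]), (0.74, [0.615, 0.329, 0.048])]
canvas_tall [(0.88, [0.615, 0.326, 0.046]), (0.34, [0.576, 0.041, 0.304])]
rack [(0.75, [0.587, 0.32, 0.002])]
brush_jar [(0.91, [0.588, -0.473, 0.001]), (0.15, [0.779, 0.009, 0.002])]
paint_bottle [(0.62, [0.78, 0.004, 0.004])]
paint_tube [(0.8, [0.383, -0.451, -0.003]), (0.74, [0.571, 0.044, 0.305])]
```

View pics/side0.png

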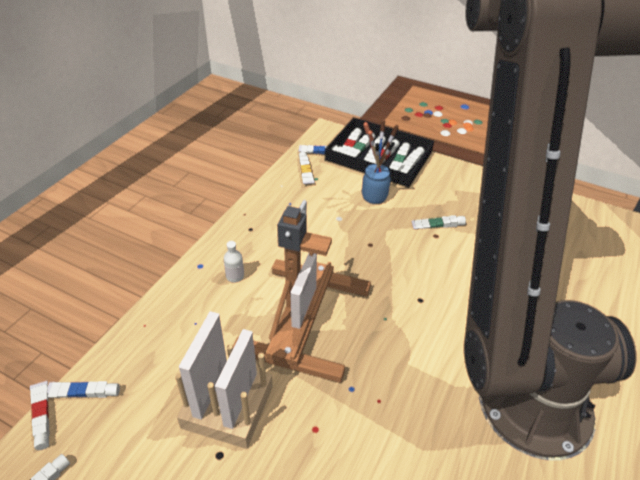

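View pics/top0.png

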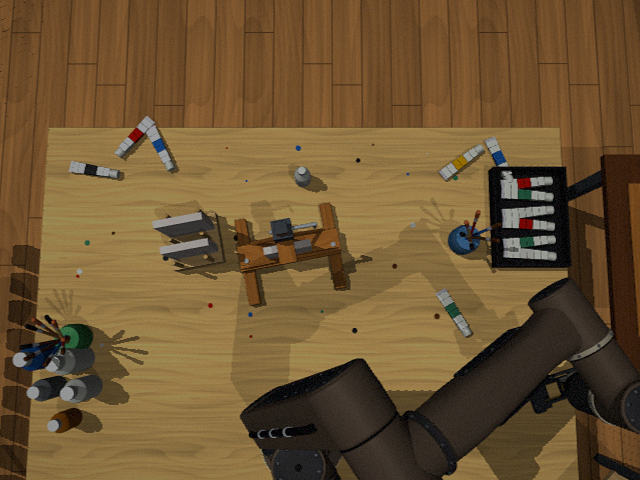

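Side view: easel with clamp at about (292,235), the pin's shank behind it at (303,210), and a short-looking canvas on the ledge at (303,290). The rack is at (220,390), the bottle at (234,262), the jar at (376,183) and the tube at (440,222). Top view: clamp at (281,229), with the pin going right to about (318,225). Next I'll refine the yaw and the canvas height from depth.

Run:
```python
from h import *
d=np.load("top0.npy"); P=cloud("top",d); d2=np.load("side0.npy"); P2=cloud("side",d2)
O=np.array([.577,.043]); 
def loc(Q,a=13):
    a=np.radians(a); e=np.array([[np.cos(a),np.sin(a)],[-np.sin(a),np.cos(a)]]); return (Q[...,:2]-O)@e.T
for nm,Q in(("top",P),("side",P2)):
    L=loc(Q); z=Q[...,2]
    for s in(-.13,.13):
        m=(abs(L[...,1]-s)<.03)&(z>.018)&(z<.042)&(L[...,0]>-.18)&(L[...,0]<.12)
        q=Q[m][:,:2]; rr=cv2.minAreaRect(q.astype(np.float32)); v=np.linalg.svd(q-q.mean(0))[2][0] if len(q)>9 else None
        print(nm,"runner",s,len(q),rr,v is not None and np.degrees(np.arctan2(v[1],v[0])))
    m=(abs(L[...,0]+.027)<.025)&(abs(L[...,1])<.09)&(z>.1)&(z<.24)
    if m.sum()>9: print(nm,"canvas z max",np.percentile(z[m],[50,90,95,99]),m.sum())
    m=(abs(L[...,0])<.012)&(L[...,1]<-.03)&(L[...,1]>-.12)&(z>.28)&(z<.33)
    q=Q[m]; print(nm,"pin",len(q)); 
    if len(q)>5:
        l=loc(q); print(np.polyfit(l[:,1],l[:,0],1),l.min(0),l.max(0),q[:,2].max(),q.mean(0))
    m=(abs(L[...,0])<.05)&(abs(L[...,1])<.04)&(z>.315)&(z<.335); q=Q[m]
    if len(q)>5: print(nm,"sleeve top",len(q),cv2.minAreaRect(q[:,:2].astype(np.float32)))
    m=(abs(L[...,0])<.04)&(abs(L[...,1])<.04)&(z>.34)&(z<.355); q=Q[m]
    if len(q)>3: print(nm,"mast top",len(q),q.mean(0))
```

```text
top runner -0.13 714 ((0.5747936964035034, -0.09236316382884979), (0.2602679431438446, 0.035197727382183075), 11.011407852172852) -169.02511508698396
top runner 0.13 736 ((0.5258117914199829, 0.15824994444847107), (0.25966745615005493, 0.044406116008758545), 10.91162395477295) -169.0524959349083
top canvas z max [0.16954222 0.17476864 0.17603879 0.1774988 ] 307
top pin 102
[0.03892791 0.00138512] [-0.00675114 -0.091673  ] [ 0.00502666 -0.03016279] 0.3148193935919663 [ 0.58983535 -0.01706635  0.30673468]
top sleeve top 245 ((0.5792487859725952, 0.04113810136914253), (0.04905686154961586, 0.05008417367935181), 10.984940528869629)
top mast top 146 [0.57891323 0.04093527 0.34688911]
side runner -0.13 656 ((0.5736753344535828, -0.08625108748674393), (0.2591343820095062, 0.04768674448132515), 11.856341361999512) -168.72467567656602
side runner 0.13 1078 ((0.5253918170928955, 0.16239842772483826), (0.2586555778980255, 0.05292435735464096), 11.9981689453125) -168.64761174380104
side canvas z max [0.16653366 0.19301007 0.21472732 0.23284517] 1079
side pin 62
[0.03688702 0.00079797] [-0.00564748 -0.08640171] [ 0.00511659 -0.04723866] 0.3080619812679699 [ 0.59133232 -0.0272925   0.30052962]
side sleeve top 334 ((0.5793509483337402, 0.04462180286645889), (0.04895898699760437, 0.05490349233150482), 11.09145450592041)
side mast top 161 [0.57828864 0.04605654 0.34434333]
```

Emit:
send_rows(motion=[{"travel": [-0.025,0.022,-0.02],"spin": 0},{"travel": [-0.025,0.022,-0.02],"spin": 0},{"travel": [-0.025,0.022,-0.02],"spin": 0},{"travel": [-0.025,0.022,-0.02],"spin": 0},{"travel": [-0.025,0.022,-0.02],"spin": 0}], gripper=1)

```text
time_s: 1.92
tcp_pos: [0.286, -0.4998, 0.3214]
eef_rot: [179.2, -0.3, -163.2]
contact_force: [1.7, 0.1, 0.5]
gripper_width: 0.0878
```

Emit:
send_rows(motion=[{"travel": [-0.025,0.022,-0.02],"spin": 0},{"travel": [-0.025,0.022,-0.02],"spin": 0},{"travel": [-0.025,0.022,-0.02],"spin": 0},{"travel": [-0.025,0.022,-0.02],"spin": 0},{"travel": [-0.025,0.022,-0.02],"spin": 0}])

```text
time_s: 2.33
tcp_pos: [0.3765, -0.3517, 0.4282]
eef_rot: [179.3, -0.2, -163.2]
contact_force: [0.1, 0.3, 0.5]
gripper_width: 0.0875
```

Emit:
send_rows(motion=[{"travel": [-0.025,0.022,0],"spin": 0},{"travel": [-0.025,0.022,0],"spin": 0},{"travel": [-0.025,0.022,0],"spin": 0},{"travel": [-0.025,0.022,0],"spin": 0},{"travel": [-0.025,0.022,0],"spin": 0}])

```text
time_s: 2.75
tcp_pos: [0.4678, -0.2033, 0.4379]
eef_rot: [179.8, 0.5, -163.2]
contact_force: [0.3, -0.6, 0.5]
gripper_width: 0.0879
```

Emit:
send_rows(motion=[{"travel": [-0.025,0.022,0],"spin": 0},{"travel": [-0.025,0.022,0],"spin": 0},{"travel": [-0.025,0.022,0],"spin": 0},{"travel": [-0.025,0.022,0],"spin": 0},{"travel": [-0.025,0.022,0],"spin": 0}])

```text
time_s: 3.17
tcp_pos: [0.5579, -0.0535, 0.442]
eef_rot: [179.9, 0.7, -163.2]
contact_force: [0.9, -0.0, -0.4]
gripper_width: 0.0877
```

Emit:
send_rows(motion=[{"travel": [0,0,0],"spin": -7},{"travel": [0,0,0],"spin": -7},{"travel": [0,0,0],"spin": -7},{"travel": [0,0,0],"spin": -7},{"travel": [0,0,0],"spin": -7}])

```text
time_s: 3.58
tcp_pos: [0.5614, -0.0453, 0.4395]
eef_rot: [-179.9, 0.6, -127.3]
contact_force: [0.7, 0.7, 0.4]
gripper_width: 0.0878
```

Emit:
send_rows(motion=[{"travel": [0,0,0],"spin": -7},{"travel": [0,0,0],"spin": -7},{"travel": [0,0,0],"spin": -7},{"travel": [0,0,0],"spin": -7},{"travel": [0,0,0],"spin": -7}])

```text
time_s: 4.0
tcp_pos: [0.5612, -0.045, 0.4397]
eef_rot: [-179.5, 0.4, -91.6]
contact_force: [-0.6, -0.7, 0.3]
gripper_width: 0.0878
```

Emit:
send_rows(motion=[{"travel": [0,0,0],"spin": -6.3},{"travel": [0,0,0],"spin": -6.3},{"travel": [0,0,0],"spin": 0},{"travel": [-0.01,-0.017,0.03],"spin": 0},{"travel": [-0.01,-0.017,0.03],"spin": 0}])

```text
time_s: 4.42
tcp_pos: [0.5921, -0.0196, 0.3879]
eef_rot: [-178.6, 0.2, -78.5]
contact_force: [0.8, 1.3, -1.3]
gripper_width: 0.0876
```

Emit:
send_rows(motion=[{"travel": [0,0,0.02],"spin": 0},{"travel": [0,0,0],"spin": 0},{"travel": [0,0,0],"spin": 0}])

```text
time_s: 4.67
tcp_pos: [0.5924, -0.0175, 0.3611]
eef_rot: [-179.1, 0.3, -79.0]
contact_force: [-0.6, 0.5, -0.6]
gripper_width: 0.0875
```

```bash
cat > d.py <<'E'
from h import *
import sys
# usage: d.py x y z yaw -> tool-frame shift from the present pose and spin
def to(x,y,z,yaw):
    s=r.get_state(); M=R.from_euler('xyz',s["eef_rot"],degrees=True).as_matrix()
    dw=np.array([x,y,z])-s["tcp_pos"]
    print("pos",np.round(s["tcp_pos"],4),"rot",np.round(s["eef_rot"],2),"F",np.round(s["contact_force"],1),"w",round(float(s["gripper_width"]),4))
    print("travel",np.round(M.T@dw,4),"spin",round(-(yaw-s["eef_rot"][2]+180)%360-180 if False else -((yaw-s["eef_rot"][2]+180)%360-180),2))
if __name__=="__main__": to(*map(float,sys.argv[1:5]))
E
python3 d.py .5905 -.0185 .295 -79
```

```text
pos [ 0.5924 -0.0175  0.3611] rot [-179.06    0.26  -79.  ] F [-0.6  0.5 -0.6] w 0.0875
travel [0.0009 0.0032 0.066 ] spin -0.0
```

Emit:
send_rows(motion=[{"travel": [0,0.001,0.022],"spin": 0},{"travel": [0,0.001,0.022],"spin": 0},{"travel": [0,0,0.018],"spin": 0},{"travel": [0,0,0],"spin": 0},{"travel": [0,0,0],"spin": 0}])

```text
time_s: 5.08
tcp_pos: [0.5938, -0.0187, 0.306]
eef_rot: [-178.5, 0.2, -79.5]
contact_force: [0.5, -0.1, 1.0]
gripper_width: 0.0875
```

Run:
```python
from h import *
from d import to
to(.5905,-.0185,.295,-79)
i,_=r.capture("side"); j,_=r.capture("top")
def crop(im,P,n,s=3.2):
    u,v=map(int,px(n,P)); c=im[max(v-60,0):v+60,max(u-60,0):u+60]; return cv2.resize(c,(384,384),interpolation=cv2.INTER_CUBIC)
cv2.imwrite("pics/g1.png",np.hstack([crop(i,[.585,0,.3],"side"),crop(j,[.585,0,.3],"top")]))
```

```text
pos [ 0.5938 -0.0187  0.306 ] rot [-1.785e+02  1.500e-01 -7.955e+01] F [ 0.5 -0.1  1. ] w 0.0875
travel [-0.0008  0.0035  0.011 ] spin -0.55
```

View pics/g1.png

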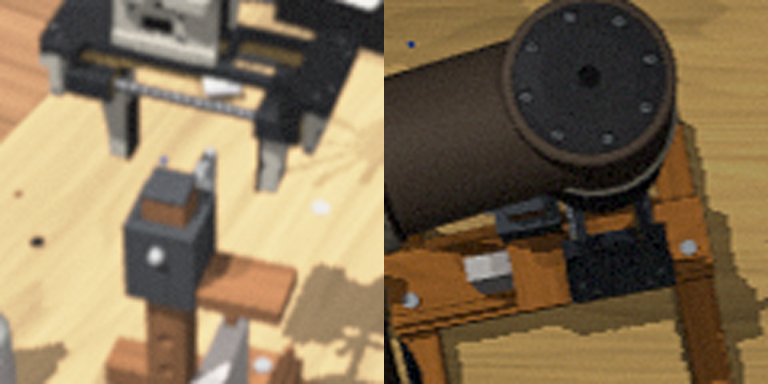

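Emit:
send_rows(motion=[{"travel": [-0.001,0.004,0.011],"spin": -0.5},{"travel": [0,0.001,0],"spin": 0},{"travel": [0,0,0],"spin": 0}], gripper=1)

```text
time_s: 5.43
tcp_pos: [0.5902, -0.0183, 0.2981]
eef_rot: [-178.1, 0.2, -79.0]
contact_force: [0.1, 0.8, 0.8]
gripper_width: 0.0877
```

Emit:
send_rows(motion=[{"travel": [0,0,0],"spin": 0},{"travel": [0,0,0],"spin": 0},{"travel": [0,0,0],"spin": 0},{"travel": [0,0,0],"spin": 0},{"travel": [0,0,0],"spin": 0}], gripper=-1, squeeze=6)

```text
time_s: 5.85
tcp_pos: [0.5904, -0.0183, 0.2996]
eef_rot: [-178.0, 0.1, -79.0]
contact_force: [-0.5, -0.2, -0.2]
gripper_width: 0.0598
```

Emit:
send_rows(motion=[{"travel": [0,0,0],"spin": 0},{"travel": [0,0,0],"spin": 0},{"travel": [0,0,0],"spin": 0},{"travel": [0,0,0],"spin": 0},{"travel": [0,0,0],"spin": 0}])

```text
time_s: 6.27
tcp_pos: [0.5906, -0.0183, 0.2995]
eef_rot: [-178.0, 0.1, -79.0]
contact_force: [0.5, 0.1, 0.4]
gripper_width: 0.0259
```

```bash
python3 d.py .5905 -.0185 .295 -79; python3 -c "from h import *;st();print(r.get_state()['moment'])"
```

```text
pos [ 0.5906 -0.0183  0.2995] rot [-1.7803e+02  1.4000e-01 -7.9020e+01] F [0.5 0.1 0.4] w 0.0259
travel [0.0002 0.0003 0.0045] spin -0.02
{'time_s': 6.2667, 'tcp_pos': [0.5906, -0.0183, 0.2995], 'eef_rot': [-178.0348, 0.1396, -79.0186], 'contact_force': [0.536, 0.1363, 0.4384], 'gripper_width': 0.0259, 'joints': [17.2198, 9.2471, -5.1764, 0.078, -73.6078, -6.2616]}
[-0.01352572  0.21187461  0.00816654]
```

Emit:
send_rows(motion=[{"travel": [0,0,0.005],"spin": 0},{"travel": [0,0,0],"spin": 0},{"travel": [0,0,0],"spin": 0},{"travel": [0,0,0],"spin": 0},{"travel": [0,0,0],"spin": 0}])

```text
time_s: 6.68
tcp_pos: [0.5913, -0.0182, 0.2943]
eef_rot: [-178.0, 0.1, -79.0]
contact_force: [-0.3, -0.6, 0.4]
gripper_width: 0.0095
```

Emit:
send_rows(motion=[{"travel": [0,0,0],"spin": 0},{"travel": [0,0,0],"spin": 0},{"travel": [0,0,0],"spin": 0}])

```text
time_s: 6.93
tcp_pos: [0.5912, -0.0182, 0.2943]
eef_rot: [-178.0, 0.1, -79.0]
contact_force: [-0.2, -0.4, 0.3]
gripper_width: 0.0096
```

```bash
python3 -c "from h import *;st();print(r.get_state()['moment'])"
```

```text
{'time_s': 6.9333, 'tcp_pos': [0.5912, -0.0182, 0.2943], 'eef_rot': [-177.9816, 0.131, -79.0152], 'contact_force': [-0.1807, -0.4264, 0.258], 'gripper_width': 0.0096, 'joints': [17.2212, 9.397, -5.6701, 0.0932, -72.9122, -6.2644]}
[ 0.02434208  0.1428641  -0.03609117]
```

Emit:
send_rows(motion=[{"travel": [0,0,0],"spin": 0},{"travel": [0,0,0],"spin": 0},{"travel": [0,0,0],"spin": 0}], squeeze=35)

```text
time_s: 7.18
tcp_pos: [0.5912, -0.0182, 0.2943]
eef_rot: [-178.0, 0.1, -79.0]
contact_force: [0.9, 0.2, 1.2]
gripper_width: 0.0086
```

Emit:
send_rows(motion=[{"travel": [0.008,0,0],"spin": 0},{"travel": [0.008,0,0],"spin": 0},{"travel": [0.008,0,0],"spin": 0}])

```text
time_s: 7.43
tcp_pos: [0.5955, -0.0419, 0.2938]
eef_rot: [-178.0, 0.2, -78.9]
contact_force: [0.0, 0.4, -0.8]
gripper_width: 0.0084
```

```bash
python3 -c "from h import *;st();print(r.get_state()['moment'])"
```

```text
{'time_s': 7.4333, 'tcp_pos': [0.5955, -0.0419, 0.2938], 'eef_rot': [-178.0335, 0.1675, -78.8969], 'contact_force': [0.0156, 0.4097, -0.813], 'gripper_width': 0.0084, 'joints': [14.6852, 10.0018, -4.9337, -0.0462, -73.0914, -3.5723]}
[-0.11630484  0.25170515 -0.04832154]
```

Emit:
send_rows(motion=[{"travel": [0.012,0,0],"spin": 0},{"travel": [0.012,0,0],"spin": 0},{"travel": [0.012,0,0],"spin": 0},{"travel": [0.012,0,0],"spin": 0},{"travel": [0.012,0,0],"spin": 0}])

```text
time_s: 7.85
tcp_pos: [0.6076, -0.1077, 0.2929]
eef_rot: [-178.1, 0.2, -78.9]
contact_force: [0.4, 0.3, -0.2]
gripper_width: 0.0088
```

Run:
```python
from h import *
st()
i,_=r.capture("side")
print([(round(x["conf"],2),np.round(w("side",x["at"]),3).tolist()) for t in("pin","pin_tip") for x in r.pinpoint("side",t)[:3]])
u,v=map(int,px("side",[.595,-.03,.3])); cv2.imwrite("pics/g2.png",cv2.resize(i[v-80:v+70,u-75:u+75],(600,600),interpolation=cv2.INTER_CUBIC))
```

```text
{'time_s': 7.85, 'tcp_pos': [0.6076, -0.1077, 0.2929], 'eef_rot': [-178.1224, 0.1655, -78.9316], 'contact_force': [0.3712, 0.2731, -0.1891], 'gripper_width': 0.0088, 'joints': [7.8787, 12.0916, -2.3246, -0.2809, -73.7184, 3.2614]}
[(0.52, [0.609, -0.132, 0.299]), (0.71, [0.588, -0.014, 0.303]), (0.16, [0.61, -0.13, 0.297])]
```

View pics/g2.png

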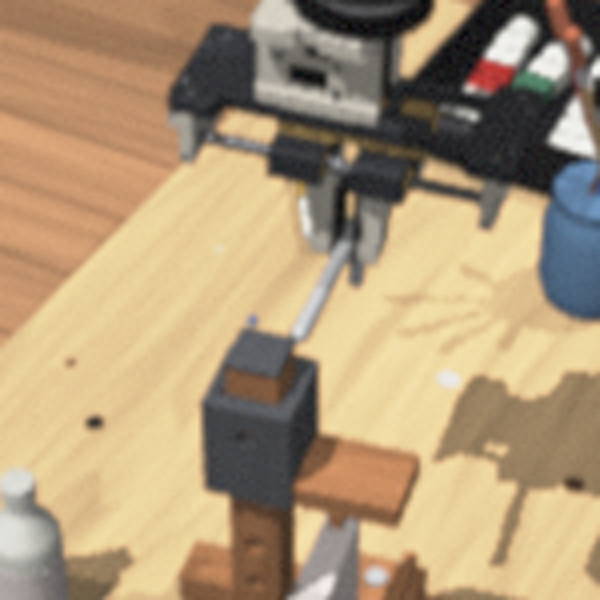

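The pin is out and hangs in the jaws: tip at (300,335), arm at (355,270). Next I carry it to clear table at about (0.55,-0.27).

Emit:
send_rows(motion=[{"travel": [0.03,0.0175,0],"spin": 0},{"travel": [0.03,0.0175,0],"spin": 0},{"travel": [0.03,0.0175,0],"spin": 0},{"travel": [0.03,0.0175,0.01],"spin": 0},{"travel": [0.028,0.0175,0.02],"spin": 0}])

```text
time_s: 8.42
tcp_pos: [0.5541, -0.2706, 0.2626]
eef_rot: [-177.7, 0.0, -78.5]
contact_force: [1.5, -0.7, -1.4]
gripper_width: 0.0087
```

Emit:
send_rows(motion=[{"travel": [0,0,0.035],"spin": 0},{"travel": [0,0,0.035],"spin": 0},{"travel": [0,0,0.035],"spin": 0},{"travel": [0,0,0.035],"spin": 0},{"travel": [0,0,0.03],"spin": 0}])

```text
time_s: 8.83
tcp_pos: [0.5614, -0.2783, 0.0929]
eef_rot: [-177.0, -0.4, -78.9]
contact_force: [0.8, 0.8, -0.8]
gripper_width: 0.0089
```

Emit:
send_rows(motion=[{"travel": [0,0,0],"spin": 0},{"travel": [0,0,0],"spin": 0},{"travel": [0,0,0],"spin": 0}])

```text
time_s: 9.08
tcp_pos: [0.5576, -0.2773, 0.0869]
eef_rot: [-177.6, -0.1, -78.9]
contact_force: [1.3, 0.4, -1.2]
gripper_width: 0.0089
```

```bash
python3 d.py .55 -.27 .045 -79
```

```text
pos [ 0.5576 -0.2773  0.0869] rot [-1.7764e+02 -9.0000e-02 -7.8920e+01] F [ 1.3  0.4 -1.2] w 0.0089
travel [-0.0087  0.0078  0.0416] spin 0.08
```

Emit:
send_rows(motion=[{"travel": [0,0,0.03],"spin": 0},{"travel": [0,0,0.01],"spin": 0},{"travel": [0,0,0],"spin": 0},{"travel": [0,0,0],"spin": 0}])

```text
time_s: 9.42
tcp_pos: [0.5654, -0.2783, 0.0554]
eef_rot: [-177.0, -0.4, -78.8]
contact_force: [-0.7, 0.1, -0.7]
gripper_width: 0.0087
```

Emit:
send_rows(motion=[{"travel": [0,0,0.004],"spin": 0},{"travel": [0,0,0.002],"spin": 0},{"travel": [0,0,0],"spin": 0}])

```text
time_s: 9.67
tcp_pos: [0.5685, -0.2789, 0.0541]
eef_rot: [-176.6, -0.6, -78.7]
contact_force: [0.1, 0.2, -1.9]
gripper_width: 0.0087
```

Emit:
send_rows(motion=[{"travel": [0,0.004,0.008],"spin": 0},{"travel": [0,0.002,0.004],"spin": 0},{"travel": [0,0,0],"spin": 0}])

```text
time_s: 9.92
tcp_pos: [0.564, -0.2804, 0.0426]
eef_rot: [-176.5, -0.7, -78.7]
contact_force: [0.5, 0.5, -0.3]
gripper_width: 0.0088
```

```bash
python3 d.py .555 -.275 .042 -79; python3 -c "from h import *; st(); r.capture('side')
print([(t,round(x['conf'],2),np.round(w('side',x['at']),3).tolist()) for t in('pin','pin_tip') for x in r.pinpoint('side',t)[:3]])"
```

```text
pos [ 0.564  -0.2804  0.0426] rot [-176.46   -0.69  -78.71] F [ 0.5  0.5 -0.3] w 0.0088
travel [-0.007   0.0077  0.    ] spin 0.29
{'time_s': 9.9167, 'tcp_pos': [0.564, -0.2804, 0.0426], 'eef_rot': [-176.4616, -0.6918, -78.7098], 'contact_force': [0.5068, 0.5494, -0.2546], 'gripper_width': 0.0088, 'joints': [-9.075, 24.4207, -20.0232, -0.8717, -42.0016, 21.0164]}
[('pin', 0.43, [0.567, -0.303, 0.049]), ('pin_tip', 0.48, [0.546, -0.185, 0.051])]
```

Emit:
send_rows(motion=[{"travel": [0,0.001,0.004],"spin": 0},{"travel": [0,0,0.002],"spin": 0}])

```text
time_s: 10.23
tcp_pos: [0.5669, -0.2803, 0.0417]
eef_rot: [-176.1, -0.9, -78.6]
contact_force: [-4.3, 6.7, 18.1]
gripper_width: 0.0091
```

Emit:
send_rows(motion=[{"travel": [0,0.006,0.002],"spin": 0},{"travel": [0,0.012,0.003],"spin": 0},{"travel": [0,0.012,0.005],"spin": 0},{"travel": [0,0.01,0.008],"spin": 0}], squeeze=4)

```text
time_s: 10.57
tcp_pos: [0.5337, -0.2882, 0.0251]
eef_rot: [-175.6, -1.1, -78.4]
contact_force: [-0.4, 0.1, -0.1]
gripper_width: 0.01
```

Run:
```python
from h import *
st(); i,_=r.capture('side')
print([(t,round(x['conf'],2),np.round(w('side',x['at']),3).tolist()) for t in('pin','pin_tip') for x in r.pinpoint('side',t)[:3]])
u,v=map(int,px("side",[.55,-.25,.03])); cv2.imwrite("pics/g3.png",cv2.resize(i[v-60:v+60,u-60:u+60],(480,480),interpolation=cv2.INTER_CUBIC))
```

```text
{'time_s': 10.5667, 'tcp_pos': [0.5337, -0.2882, 0.0251], 'eef_rot': [-175.58, -1.116, -78.3699], 'contact_force': [-0.3791, 0.096, -0.0852], 'gripper_width': 0.01, 'joints': [-10.3498, 23.6008, -24.6399, -1.0259, -37.2476, 22.8152]}
[('pin_tip', 0.45, [0.512, -0.195, 0.029]), ('pin_tip', 0.18, [0.783, -0.002, 0.005])]
```

View pics/g3.png

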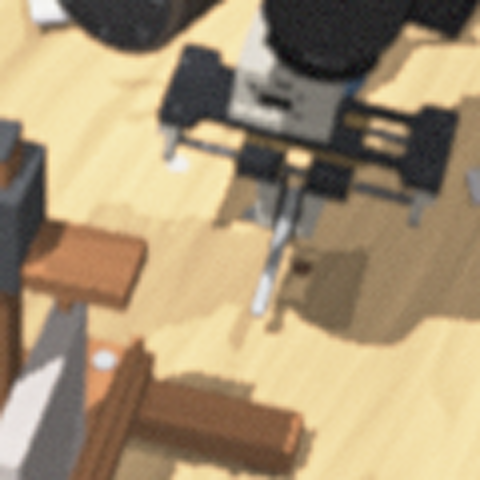

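The pin is still between the jaws with its tip at (260,305) and the shank low and roughly level. I keep laying it down.

Emit:
send_rows(motion=[{"travel": [0,0.008,0.009],"spin": 0},{"travel": [0,0.006,0.008],"spin": 0},{"travel": [0,0.002,0.005],"spin": 0},{"travel": [0,0,0.001],"spin": 0}])

```text
time_s: 11.05
tcp_pos: [0.5215, -0.2928, 0.001]
eef_rot: [-175.6, -1.2, -78.4]
contact_force: [-4.3, 6.8, 19.0]
gripper_width: 0.01
```

```bash
python3 -c "from h import *; st(); r.capture('side')
print([(t,round(x['conf'],2),np.round(w('side',x['at']),3).tolist()) for t in('pin','pin_tip') for x in r.pinpoint('side',t)[:3]])"
```

```text
{'time_s': 11.05, 'tcp_pos': [0.5215, -0.2928, 0.001], 'eef_rot': [-175.5661, -1.2001, -78.3763], 'contact_force': [-4.2921, 6.7651, 19.0302], 'gripper_width': 0.01, 'joints': [-11.0106, 24.9534, -26.8144, -1.0826, -33.6832, 23.5578]}
[('pin', 0.44, [0.526, -0.315, 0.013]), ('pin_tip', 0.69, [0.504, -0.2, 0.002])]
```

Emit:
send_rows(motion=[{"travel": [0,0,-0.002],"spin": 0},{"travel": [0,0,0],"spin": 0},{"travel": [0,0,0],"spin": 0},{"travel": [0,0,0],"spin": 0},{"travel": [0,0,0],"spin": 0}], gripper=-0.3)

```text
time_s: 11.62
tcp_pos: [0.5228, -0.2928, 0.0034]
eef_rot: [-175.6, -1.2, -78.3]
contact_force: [-0.6, -0.7, -0.1]
gripper_width: 0.03
```

Emit:
send_rows(motion=[{"travel": [0,0,0],"spin": 0},{"travel": [0,0,0],"spin": 0},{"travel": [0,0,-0.02],"spin": 0},{"travel": [0,0,-0.04],"spin": 0},{"travel": [0,0,-0.04],"spin": 0}])

```text
time_s: 12.03
tcp_pos: [0.5093, -0.2906, 0.0959]
eef_rot: [-176.5, -0.7, -78.4]
contact_force: [0.9, 0.3, -0.3]
gripper_width: 0.0306
```

Emit:
send_rows(motion=[{"travel": [0,0,-0.04],"spin": 0},{"travel": [0,0,-0.04],"spin": 0},{"travel": [0,0,-0.04],"spin": 0},{"travel": [0,0,-0.04],"spin": 0},{"travel": [0,0,-0.04],"spin": 0}])

```text
time_s: 12.45
tcp_pos: [0.4929, -0.2896, 0.3031]
eef_rot: [-176.7, -0.6, -78.4]
contact_force: [1.3, -0.6, 0.2]
gripper_width: 0.0308
```

Run:
```python
from h import *
st()
for n in("side","top"):
    i,d=r.capture(n)
    print(n,[(t,round(x['conf'],2),np.round(w(n,x['at']),3).tolist()) for t in('pin','pin_tip','jaw_top','clamp_hole') for x in r.pinpoint(n,t)[:2]])
    if n=="side":
        u,v=map(int,px("side",[.51,-.25,.0])); cv2.imwrite("pics/g4.png",cv2.resize(i[v-50:v+50,u-50:u+50],(500,500),interpolation=cv2.INTER_CUBIC))
```

```text
{'time_s': 12.45, 'tcp_pos': [0.4929, -0.2896, 0.3031], 'eef_rot': [-176.6857, -0.6282, -78.4011], 'contact_force': [1.3182, -0.6305, 0.187], 'gripper_width': 0.0308, 'joints': [-11.337, 6.644, -7.5157, -0.7478, -72.5447, 23.1579]}
side [('pin', 0.54, [0.524, -0.314, 0.004]), ('pin_tip', 0.54, [0.501, -0.198, 0.006]), ('jaw_top', 0.83, [0.511, 0.029, 0.279]), ('jaw_top', 0.35, [0.551, 0.316, 0.053]), ('clamp_hole', 0.59, [0.577, 0.045, 0.309])]
top [('jaw_top', 0.66, [0.51, 0.029, 0.277]), ('clamp_hole', 0.65, [0.573, 0.043, 0.308])]
```

View pics/g4.png

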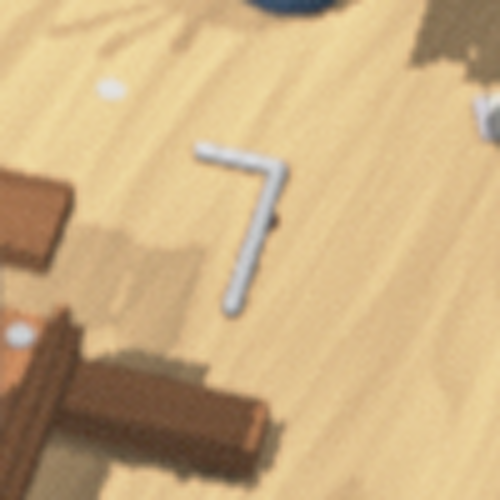

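The pin lies flat: bend at (278,165), tip at (232,310), arm end at (200,150). Next I shut the fingers and go above jaw_top.

Emit:
send_rows(motion=[{"travel": [-0.038,-0.01,-0.01],"spin": 0},{"travel": [-0.038,-0.01,-0.01],"spin": 0},{"travel": [-0.038,-0.01,-0.01],"spin": 0},{"travel": [-0.038,-0.01,-0.01],"spin": 0},{"travel": [-0.038,-0.01,0],"spin": 0}], gripper=-1, squeeze=20)

```text
time_s: 13.37
tcp_pos: [0.5009, -0.0939, 0.3354]
eef_rot: [-177.5, -0.5, -79.1]
contact_force: [1.8, -0.2, 1.3]
gripper_width: 0.0034
```

Emit:
send_rows(motion=[{"travel": [-0.038,-0.01,0],"spin": 0},{"travel": [-0.038,-0.01,0],"spin": 0},{"travel": [-0.03,-0.01,0],"spin": 0},{"travel": [0,0,0],"spin": -7},{"travel": [0,0,0],"spin": -7}])

```text
time_s: 13.78
tcp_pos: [0.5095, 0.0281, 0.3339]
eef_rot: [-177.8, -1.0, -64.8]
contact_force: [-0.3, -0.3, 1.0]
gripper_width: 0.0005
```

Emit:
send_rows(motion=[{"travel": [0,0,0],"spin": -7},{"travel": [0,0,0],"spin": -7},{"travel": [0,0,0],"spin": -7},{"travel": [0,0,0],"spin": -7},{"travel": [0,0,0],"spin": -7}])

```text
time_s: 14.2
tcp_pos: [0.509, 0.0307, 0.3299]
eef_rot: [-179.2, -1.8, -29.1]
contact_force: [1.0, -0.4, 0.4]
gripper_width: 0.0008
```

Emit:
send_rows(motion=[{"travel": [0,0,0],"spin": -7},{"travel": [0,0,0],"spin": -7},{"travel": [0,0,0],"spin": -7},{"travel": [0,0,0],"spin": -7},{"travel": [0,0,0],"spin": -7}])

```text
time_s: 14.62
tcp_pos: [0.5085, 0.0307, 0.326]
eef_rot: [179.5, -1.6, 6.8]
contact_force: [-0.4, -0.3, -0.3]
gripper_width: 0.0005
```

```bash
python3 d.py .5095 .030 .285 11;python3 -c "from h import *; st()"
```

```text
pos [0.5085 0.0307 0.326 ] rot [179.46  -1.58   6.76] F [-0.4 -0.3 -0.3] w 0.0005
travel [-0.0002  0.0005  0.041 ] spin -4.24
{'time_s': 14.6167, 'tcp_pos': [0.5085, 0.0307, 0.326], 'eef_rot': [179.4576, -1.5781, 6.7574], 'contact_force': [-0.3868, -0.2631, -0.3259], 'gripper_width': 0.0005, 'joints': [26.4074, 0.6735, -11.783, 1.0722, -76.242, 70.0994]}
```

Emit:
send_rows(motion=[{"travel": [0,0,0.015],"spin": -4.2},{"travel": [0,0,0.012],"spin": 0},{"travel": [0,0,0.008],"spin": 0},{"travel": [0,0,0],"spin": 0},{"travel": [0,0,0],"spin": 0}])

```text
time_s: 15.03
tcp_pos: [0.5094, 0.0303, 0.2873]
eef_rot: [179.2, -1.3, 11.6]
contact_force: [1.0, -0.4, -0.0]
gripper_width: 0.0008
```

Emit:
send_rows(motion=[{"travel": [0,0,0.007],"spin": 0},{"travel": [0,0,0.005],"spin": 0},{"travel": [0,0,0.005],"spin": 0}])

```text
time_s: 15.28
tcp_pos: [0.5105, 0.0304, 0.271]
eef_rot: [179.2, -1.4, 11.6]
contact_force: [-4.2, 1.6, 5.1]
gripper_width: 0.0005
```

```bash
python3 d.py .5095 .030 .186 11
```

```text
pos [0.5105 0.0304 0.271 ] rot [179.23  -1.38  11.58] F [-4.2  1.6  5.1] w 0.0005
travel [-0.0031 -0.001   0.085 ] spin 0.58
```

Emit:
send_rows(motion=[{"travel": [0,0,0.009],"spin": 0},{"travel": [0,0,0.009],"spin": 0},{"travel": [0,0,0.009],"spin": 0},{"travel": [0,0,0.009],"spin": 0}])

```text
time_s: 15.62
tcp_pos: [0.511, 0.0302, 0.2362]
eef_rot: [179.3, -1.5, 11.6]
contact_force: [-3.6, 1.1, 4.4]
gripper_width: 0.0003
```

Emit:
send_rows(motion=[{"travel": [-0.001,0,0.009],"spin": 0},{"travel": [-0.001,0,0.009],"spin": 0},{"travel": [0,0,0.009],"spin": 0}])

```text
time_s: 15.87
tcp_pos: [0.5112, 0.0302, 0.2102]
eef_rot: [179.3, -1.8, 11.6]
contact_force: [-3.9, 0.6, 5.6]
gripper_width: 0.0005
```

```bash
python3 d.py .5095 .030 .186 11
```

```text
pos [0.5112 0.0302 0.2102] rot [179.3   -1.8   11.59] F [-3.9  0.6  5.6] w 0.0005
travel [-0.0024 -0.0004  0.0242] spin 0.59
```

Emit:
send_rows(motion=[{"travel": [-0.001,0,0.008],"spin": 0},{"travel": [-0.001,0,0.007],"spin": 0},{"travel": [0,0,0.004],"spin": 0}])

```text
time_s: 16.12
tcp_pos: [0.5112, 0.0302, 0.1916]
eef_rot: [179.3, -2.0, 11.6]
contact_force: [-3.7, 2.1, 5.1]
gripper_width: 0.0002
```

Emit:
send_rows(motion=[{"travel": [0,0,0.002],"spin": 0},{"travel": [0,0,0.002],"spin": 0}])

```text
time_s: 16.28
tcp_pos: [0.5112, 0.0302, 0.1876]
eef_rot: [179.3, -2.0, 11.6]
contact_force: [-3.0, 1.0, 4.9]
gripper_width: 0.0008
```

Emit:
send_rows(motion=[{"travel": [0,0,0.002],"spin": 0}])

```text
time_s: 16.37
tcp_pos: [0.5113, 0.0302, 0.1862]
eef_rot: [179.3, -2.1, 11.6]
contact_force: [-12.4, 3.2, 26.9]
gripper_width: 0.0002
```

The jaw is on the canvas: the force jumped to 27 N at z=0.186, as expected. Next I lift and go back to the pin.

Emit:
send_rows(motion=[{"travel": [0,0,-0.02],"spin": 0},{"travel": [0,0,-0.04],"spin": 0},{"travel": [0,0,-0.04],"spin": 0},{"travel": [0,0,-0.04],"spin": 0},{"travel": [0,0,-0.04],"spin": 0}])

```text
time_s: 16.78
tcp_pos: [0.5003, 0.0297, 0.3623]
eef_rot: [179.2, -1.0, 11.5]
contact_force: [1.0, 0.3, 1.3]
gripper_width: 0.0004
```

Emit:
send_rows(motion=[{"travel": [-0.007,0.04,0],"spin": 0},{"travel": [-0.007,0.04,0],"spin": 0},{"travel": [-0.007,0.04,0],"spin": 0},{"travel": [-0.007,0.04,0],"spin": 0},{"travel": [-0.007,0.04,0],"spin": 0}], gripper=0.1)

```text
time_s: 17.2
tcp_pos: [0.5122, -0.1724, 0.3768]
eef_rot: [179.2, -2.3, 12.4]
contact_force: [2.1, 0.6, -1.3]
gripper_width: 0.0283
```

Emit:
send_rows(motion=[{"travel": [-0.007,0.04,0],"spin": 0},{"travel": [-0.007,0.04,0],"spin": 0},{"travel": [-0.007,0.035,0],"spin": 7},{"travel": [0,0,0],"spin": 7},{"travel": [0,0,0],"spin": 7}])

```text
time_s: 17.62
tcp_pos: [0.515, -0.3018, 0.3754]
eef_rot: [-180.0, -2.4, -9.2]
contact_force: [0.1, -0.1, -0.1]
gripper_width: 0.0484
```

Emit:
send_rows(motion=[{"travel": [0,0,0],"spin": 7},{"travel": [0,0,0],"spin": 7},{"travel": [0,0,0],"spin": 7},{"travel": [0,0,0],"spin": 7},{"travel": [0,0,0],"spin": 7}])

```text
time_s: 18.03
tcp_pos: [0.5148, -0.3054, 0.372]
eef_rot: [-178.7, -1.8, -44.9]
contact_force: [-0.4, -0.1, -0.1]
gripper_width: 0.0482
```

Emit:
send_rows(motion=[{"travel": [0,0,0],"spin": 7},{"travel": [0,0,0],"spin": 7},{"travel": [0,0,0],"spin": 7},{"travel": [0,0,0],"spin": 7},{"travel": [0,0,0],"spin": 6}])

```text
time_s: 18.45
tcp_pos: [0.5154, -0.306, 0.3698]
eef_rot: [-177.9, -0.7, -79.9]
contact_force: [0.4, -0.5, 0.2]
gripper_width: 0.0484
```

```bash
python3 d.py .5215 -.2925 .1 -78.8
python3 - <<'E'
from h import *
st()
for n in("side","top"):
    i,d=r.capture(n); cv2.imwrite(f"pics/{n}5.png",i); np.save(n+"5.npy",d)
    print(n,[(t,round(x['conf'],2),np.round(w(n,x['at']),3).tolist()) for t in('pin','pin_tip','jaw_top','clamp_hole','clamp_jaw') for x in r.pinpoint(n,t)[:2]])
    q=cloud(n,d).reshape(-1,3); m=(abs(q[:,0]-.5785)<.05)&(abs(q[:,1]-.043)<.05)&(q[:,2]>.225)&(q[:,2]<.245)
    if m.sum()>10: print(m.sum(),np.median(q[m],0))
E
```

```text
pos [ 0.5154 -0.306   0.3698] rot [-177.95   -0.67  -79.88] F [ 0.4 -0.5  0.2] w 0.0484
travel [-0.0154  0.0013  0.2697] spin -1.08
{'time_s': 18.45, 'tcp_pos': [0.5154, -0.306, 0.3698], 'eef_rot': [-177.9476, -0.67, -79.8823], 'contact_force': [0.4393, -0.5194, 0.2467], 'gripper_width': 0.0484, 'joints': [-12.1417, 8.8649, 3.2773, -0.1591, -82.2592, 22.29]}
side [('pin', 0.52, [0.526, -0.316, 0.007]), ('pin_tip', 0.46, [0.502, -0.198, 0.005]), ('jaw_top', 0.85, [0.51, 0.031, 0.188]), ('clamp_hole', 0.77, [0.582, 0.045, 0.221]), ('clamp_jaw', 0.58, [0.556, 0.038, 0.174])]
309 [0.56932996 0.05801813 0.23251653]
top [('pin', 0.61, [0.527, -0.316, 0.008]), ('pin_tip', 0.61, [0.504, -0.195, 0.009]), ('pin_tip', 0.56, [0.586, 0.318, 0.001]), ('jaw_top', 0.74, [0.508, 0.027, 0.188]), ('clamp_hole', 0.57, [0.573, 0.043, 0.215]), ('clamp_jaw', 0.88, [0.549, 0.035, 0.169])]
172 [0.56804112 0.02995511 0.23513221]
```

Emit:
send_rows(motion=[{"travel": [-0.005,0,0.04],"spin": -1.1},{"travel": [-0.005,0,0.04],"spin": 0},{"travel": [-0.005,0,0.04],"spin": 0},{"travel": [0,0,0.04],"spin": 0},{"travel": [0,0,0.04],"spin": 0}])

```text
time_s: 19.47
tcp_pos: [0.527, -0.2954, 0.1765]
eef_rot: [-176.8, -1.5, -78.2]
contact_force: [1.1, -0.3, 0.7]
gripper_width: 0.0478
```

Emit:
send_rows(motion=[{"travel": [0,0,0.04],"spin": 0},{"travel": [0,0,0.03],"spin": 0},{"travel": [0,0,0.02],"spin": 0},{"travel": [0,0,0],"spin": 0}])

```text
time_s: 19.8
tcp_pos: [0.5272, -0.2948, 0.0745]
eef_rot: [-177.3, -1.2, -78.1]
contact_force: [-1.2, 0.6, -0.5]
gripper_width: 0.0484
```

```bash
python3 d.py .5214 -.2925 .03 -78.8
```

```text
pos [ 0.5272 -0.2948  0.0745] rot [-177.31   -1.18  -78.12] F [-1.2  0.6 -0.5] w 0.0484
travel [-0.0043  0.0073  0.0442] spin 0.68
```

Emit:
send_rows(motion=[{"travel": [-0.002,0.005,0.03],"spin": 0.7},{"travel": [-0.002,0.004,0.02],"spin": 0},{"travel": [0,0.001,0],"spin": 0},{"travel": [0,0,0],"spin": 0}])

```text
time_s: 20.13
tcp_pos: [0.5215, -0.2944, 0.0259]
eef_rot: [-177.2, -1.3, -78.7]
contact_force: [0.8, 0.9, 0.8]
gripper_width: 0.0482
```

```bash
python3 d.py .5214 -.2925 .004 -78.8
```

```text
pos [ 0.5215 -0.2944  0.0259] rot [-177.2    -1.28  -78.68] F [0.8 0.9 0.8] w 0.0482
travel [-0.0024  0.0008  0.0218] spin 0.12
```

Emit:
send_rows(motion=[{"travel": [-0.002,0.002,0.012],"spin": 0},{"travel": [0,0.001,0.008],"spin": 0},{"travel": [0,0.001,0.001],"spin": 0},{"travel": [0,0,0],"spin": 0}])

```text
time_s: 20.47
tcp_pos: [0.5235, -0.2951, 0.0116]
eef_rot: [-176.7, -1.6, -78.6]
contact_force: [-0.3, -0.1, -0.0]
gripper_width: 0.0481
```

```bash
python3 d.py .5214 -.2925 .004 -78.8
```

```text
pos [ 0.5235 -0.2951  0.0116] rot [-176.7    -1.57  -78.57] F [-0.3 -0.1 -0. ] w 0.0481
travel [-0.0032  0.002   0.0075] spin 0.23
```

Emit:
send_rows(motion=[{"travel": [-0.003,0.002,0.007],"spin": 0},{"travel": [0,0.001,0.003],"spin": 0},{"travel": [0,0,0.001],"spin": 0}])

```text
time_s: 20.72
tcp_pos: [0.5227, -0.2934, 0.0029]
eef_rot: [-176.4, -1.7, -78.5]
contact_force: [-0.7, 0.7, -0.0]
gripper_width: 0.0478
```

Emit:
send_rows(motion=[{"travel": [0,0,0],"spin": 0},{"travel": [0,0,0],"spin": 0},{"travel": [0,0,0],"spin": 0},{"travel": [0,0,0],"spin": 0},{"travel": [0,0,0],"spin": 0}], gripper=-1, squeeze=8)

```text
time_s: 21.13
tcp_pos: [0.5229, -0.2935, 0.0032]
eef_rot: [-176.4, -1.7, -78.5]
contact_force: [0.4, -0.7, 0.5]
gripper_width: 0.0203
```

```bash
python3 d.py .5214 -.2925 .002 -78.8
```

```text
pos [ 0.5229 -0.2935  0.0032] rot [-176.43   -1.72  -78.53] F [ 0.4 -0.7  0.5] w 0.0203
travel [-0.0013  0.0014  0.0011] spin 0.27
```

Emit:
send_rows(motion=[{"travel": [0,0.001,0.0025],"spin": 0},{"travel": [0,0,0.0005],"spin": 0},{"travel": [0,0,0.0005],"spin": 0},{"travel": [0,0,0],"spin": 0}])

```text
time_s: 21.47
tcp_pos: [0.5202, -0.2945, 0.0012]
eef_rot: [-176.6, -1.7, -78.5]
contact_force: [0.0, -0.2, 0.2]
gripper_width: 0.0092
```

Emit:
send_rows(motion=[{"travel": [0,0,0],"spin": 0},{"travel": [0,0,0],"spin": 0},{"travel": [0,0,0],"spin": 0}], squeeze=30)

```text
time_s: 21.72
tcp_pos: [0.5201, -0.2945, 0.0011]
eef_rot: [-176.6, -1.7, -78.5]
contact_force: [-0.7, 1.0, 2.1]
gripper_width: 0.0086
```

```bash
python3 d.py .5214 -.2925 .002 -78.8
```

```text
pos [ 0.5201 -0.2945  0.0011] rot [-176.58   -1.73  -78.5 ] F [-0.7  1.   2.1] w 0.0086
travel [-0.0017 -0.0017 -0.0009] spin 0.3
```

Emit:
send_rows(motion=[{"travel": [0,0,-0.02],"spin": 0},{"travel": [0,0,-0.04],"spin": 0},{"travel": [0,0,-0.04],"spin": 0},{"travel": [0,0,-0.04],"spin": 0},{"travel": [0,0,-0.04],"spin": 0}])

```text
time_s: 22.13
tcp_pos: [0.5015, -0.2894, 0.1742]
eef_rot: [-177.8, -1.1, -78.6]
contact_force: [0.9, -0.0, -0.8]
gripper_width: 0.0089
```

Emit:
send_rows(motion=[{"travel": [-0.02,-0.025,-0.005],"spin": 0},{"travel": [-0.02,-0.025,-0.005],"spin": 0},{"travel": [-0.02,-0.025,-0.005],"spin": 0},{"travel": [-0.02,-0.025,0],"spin": 0},{"travel": [-0.02,-0.015,0],"spin": 0}])

```text
time_s: 22.55
tcp_pos: [0.5983, -0.1693, 0.2058]
eef_rot: [-176.9, -1.5, -79.0]
contact_force: [0.1, -0.3, -1.1]
gripper_width: 0.0088
```

Emit:
send_rows(motion=[{"travel": [0,0,0],"spin": 0},{"travel": [0,0,0],"spin": 0}])

```text
time_s: 22.72
tcp_pos: [0.6007, -0.1648, 0.2051]
eef_rot: [-176.9, -1.4, -78.8]
contact_force: [-0.1, 0.0, -1.2]
gripper_width: 0.0087
```

```bash
python3 d.py .6057 -.0938 .211 -79;python3 -c "from h import *; st(); r.capture('side')
print([(t,round(x['conf'],2),np.round(w('side',x['at']),3).tolist()) for t in('pin','pin_tip','clamp_hole') for x in r.pinpoint('side',t)[:2]])"
```

```text
pos [ 0.6007 -0.1648  0.2051] rot [-176.91   -1.43  -78.77] F [-0.1  0.  -1.2] w 0.0087
travel [-0.0685 -0.0191 -0.0066] spin 0.23
{'time_s': 22.7167, 'tcp_pos': [0.6007, -0.1648, 0.2051], 'eef_rot': [-176.9058, -1.4342, -78.7686], 'contact_force': [-0.0885, 0.0215, -1.2097], 'gripper_width': 0.0087, 'joints': [3.2199, 14.4585, -11.41, 1.1299, -60.8719, 7.5282]}
[('pin', 0.73, [0.605, -0.188, 0.209]), ('pin_tip', 0.72, [0.619, 0.325, 0.049]), ('pin_tip', 0.66, [0.581, -0.07, 0.21]), ('clamp_hole', 0.76, [0.579, 0.043, 0.218]), ('clamp_hole', 0.23, [0.582, 0.321, -0.002])]
```

Emit:
send_rows(motion=[{"travel": [-0.017,-0.006,-0.0015],"spin": 0.2},{"travel": [-0.017,-0.005,-0.0015],"spin": 0},{"travel": [-0.017,-0.004,-0.0015],"spin": 0},{"travel": [-0.01,-0.002,-0.001],"spin": 0},{"travel": [0,0,0],"spin": 0}])

```text
time_s: 23.33
tcp_pos: [0.602, -0.1068, 0.2095]
eef_rot: [-177.0, -1.4, -79.6]
contact_force: [-0.1, -0.9, -0.6]
gripper_width: 0.0091
```

Emit:
send_rows(motion=[{"travel": [0,0,0],"spin": 0},{"travel": [0,0,0],"spin": 0}])

```text
time_s: 23.5
tcp_pos: [0.6015, -0.1077, 0.2095]
eef_rot: [-177.0, -1.4, -79.6]
contact_force: [0.6, 0.0, -0.6]
gripper_width: 0.0087
```

```bash
python3 d.py .6057 -.0938 .211 -79;python3 - <<'E'
from h import *
i,d=r.capture('side')
print([(t,round(x['conf'],2),np.round(w('side',x['at']),3).tolist()) for t in('pin','pin_tip','clamp_hole') for x in r.pinpoint('side',t)[:2]])
u,v=map(int,px("side",[.59,-.02,.21])); cv2.imwrite("pics/g6.png",cv2.resize(i[v-50:v+50,u-50:u+50],(600,600),interpolation=cv2.INTER_CUBIC))
E
```

```text
pos [ 0.6015 -0.1077  0.2095] rot [-177.04   -1.43  -79.61] F [ 0.6  0.  -0.6] w 0.0087
travel [-0.0128 -0.0067 -0.0014] spin -0.61
[('pin', 0.57, [0.603, -0.128, 0.212]), ('pin_tip', 0.46, [0.583, -0.011, 0.215]), ('clamp_hole', 0.55, [0.58, 0.045, 0.219])]
```

View pics/g6.png

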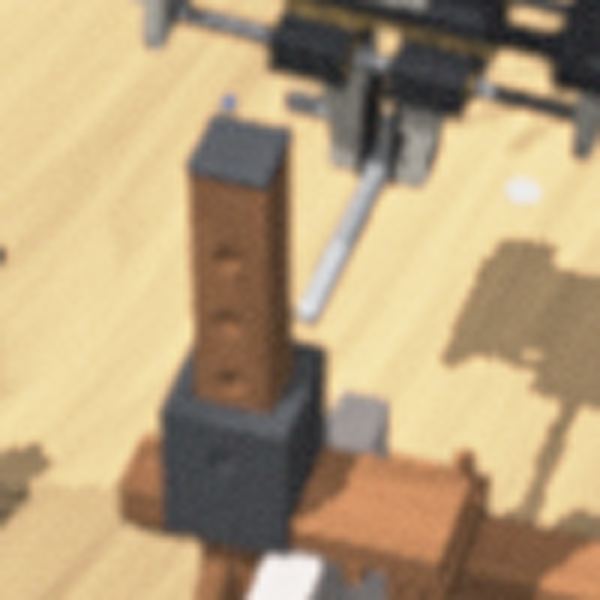

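Emit:
send_rows(motion=[{"travel": [0,-0.0055,-0.001],"spin": -0.6},{"travel": [0,-0.001,0],"spin": 0},{"travel": [0,0,0],"spin": 0},{"travel": [0,0,0],"spin": 0}])

```text
time_s: 24.03
tcp_pos: [0.6087, -0.1075, 0.2108]
eef_rot: [-177.1, -1.5, -79.0]
contact_force: [0.4, 0.6, -0.6]
gripper_width: 0.009
```

```bash
python3 d.py .6057 -.0938 .2108 -79
```

```text
pos [ 0.6087 -0.1075  0.2108] rot [-177.07   -1.47  -79.05] F [ 0.4  0.6 -0.6] w 0.009
travel [-0.014   0.0004 -0.0004] spin -0.05
```

Emit:
send_rows(motion=[{"travel": [-0.007,0,-0.0002],"spin": 0},{"travel": [-0.006,0,-0.0002],"spin": 0},{"travel": [0,0,0],"spin": 0},{"travel": [0,0,0],"spin": 0}])

```text
time_s: 24.37
tcp_pos: [0.6059, -0.0933, 0.2105]
eef_rot: [-177.1, -1.5, -79.1]
contact_force: [0.5, -0.1, -0.7]
gripper_width: 0.0088
```

```bash
python3 d.py .6037 -.0840 .2108 -79; python3 -c "from h import *; r.capture('side')
print([(t,round(x['conf'],2),np.round(w('side',x['at']),3).tolist()) for t in('pin','pin_tip','clamp_hole') for x in r.pinpoint('side',t)[:2]])"
```

```text
pos [ 0.6059 -0.0933  0.2105] rot [-177.1    -1.46  -79.07] F [ 0.5 -0.1 -0.7] w 0.0088
travel [-0.0096  0.0003 -0.0006] spin -0.07
[('pin', 0.66, [0.61, -0.115, 0.214]), ('pin_tip', 0.47, [0.552, 0.314, 0.051]), ('pin_tip', 0.3, [0.577, 0.043, 0.001])]
```

Emit:
send_rows(motion=[{"travel": [-0.007,0.0002,-0.0003],"spin": 0},{"travel": [-0.006,0,-0.0002],"spin": 0},{"travel": [-0.005,0,-0.0001],"spin": 0}])

```text
time_s: 24.82
tcp_pos: [0.6021, -0.0759, 0.2106]
eef_rot: [-177.1, -1.5, -79.2]
contact_force: [0.5, -0.5, -0.3]
gripper_width: 0.0091
```

Emit:
send_rows(motion=[{"travel": [-0.004,0,-0.0001],"spin": 0},{"travel": [-0.004,0,-0.0001],"spin": 0}])

```text
time_s: 24.98
tcp_pos: [0.6003, -0.0667, 0.2106]
eef_rot: [-177.1, -1.5, -79.2]
contact_force: [-0.3, -0.6, -0.7]
gripper_width: 0.0089
```

```bash
python3 d.py .5910 -.0182 .2108 -79
```

```text
pos [ 0.6003 -0.0667  0.2106] rot [-177.1    -1.46  -79.18] F [-0.3 -0.6 -0.7] w 0.0089
travel [-0.0494 -0.0001 -0.0015] spin -0.18
```

Emit:
send_rows(motion=[{"travel": [-0.005,0,-0.0002],"spin": -0.1},{"travel": [-0.005,0,-0.0002],"spin": 0}])

```text
time_s: 25.15
tcp_pos: [0.5982, -0.0557, 0.2108]
eef_rot: [-177.1, -1.5, -79.1]
contact_force: [0.1, -0.5, -0.7]
gripper_width: 0.009
```

Emit:
send_rows(motion=[{"travel": [-0.005,0,-0.0002],"spin": 0},{"travel": [-0.005,0,-0.0002],"spin": 0},{"travel": [-0.005,0,-0.0002],"spin": 0}])

```text
time_s: 25.4
tcp_pos: [0.5949, -0.0392, 0.2111]
eef_rot: [-177.1, -1.5, -79.0]
contact_force: [-0.1, 0.3, -1.3]
gripper_width: 0.0091
```

```bash
python3 d.py .5910 -.0182 .2108 -79
```

```text
pos [ 0.5949 -0.0392  0.2111] rot [-177.09   -1.47  -79.03] F [-0.1  0.3 -1.3] w 0.0091
travel [-0.0214 -0.0002 -0.0002] spin -0.03
```

Emit:
send_rows(motion=[{"travel": [-0.005,0,0],"spin": 0},{"travel": [-0.005,0,0],"spin": 0},{"travel": [-0.005,0,0],"spin": 0}])

```text
time_s: 25.65
tcp_pos: [0.5918, -0.0227, 0.2108]
eef_rot: [-177.1, -1.5, -79.0]
contact_force: [0.1, 0.2, -0.7]
gripper_width: 0.0089
```

Emit:
send_rows(motion=[{"travel": [-0.004,0,0],"spin": 0},{"travel": [-0.002,0,0],"spin": 0}])

```text
time_s: 25.82
tcp_pos: [0.5904, -0.0156, 0.2106]
eef_rot: [-177.1, -1.5, -79.0]
contact_force: [-1.4, -0.7, -1.0]
gripper_width: 0.0092
```

```bash
python3 d.py .5910 -.0182 .2108 -79
python3 - <<'E'
from h import *
i,d=r.capture('side')
print([(t,round(x['conf'],2),np.round(w('side',x['at']),3).tolist()) for t in('pin','pin_tip','clamp_hole') for x in r.pinpoint('side',t)[:2]])
u,v=map(int,px("side",[.585,0.02,.21])); cv2.imwrite("pics/g7.png",cv2.resize(i[v-50:v+50,u-50:u+50],(500,500),interpolation=cv2.INTER_CUBIC))
E
```

```text
pos [ 0.5904 -0.0156  0.2106] rot [-177.08   -1.46  -79.  ] F [-1.4 -0.7 -1. ] w 0.0092
travel [ 0.0027 -0.0001 -0.0001] spin -0.0
[('pin_tip', 0.58, [0.571, 0.078, 0.216]), ('clamp_hole', 0.84, [0.58, 0.047, 0.217])]
```

View pics/g7.png

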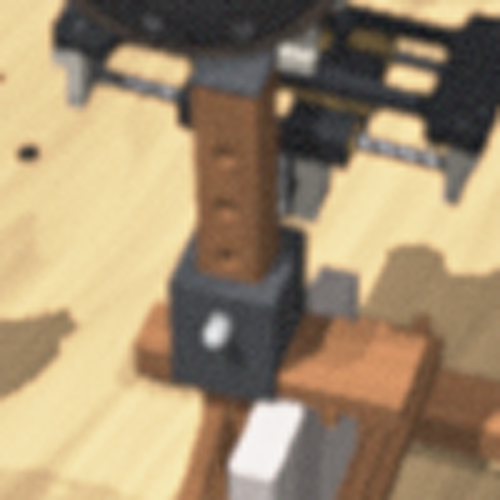

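The tip shows on the far side at (217,328), about 11 mm clear. Next I release and withdraw upward.

Emit:
send_rows(motion=[{"travel": [0,0,0],"spin": 0},{"travel": [0,0,0],"spin": 0},{"travel": [0,0,0],"spin": 0},{"travel": [0,0,0],"spin": 0},{"travel": [0,0,0],"spin": 0}], gripper=0)

```text
time_s: 26.43
tcp_pos: [0.5911, -0.0172, 0.2112]
eef_rot: [-177.0, -1.5, -79.1]
contact_force: [0.7, -0.2, -0.1]
gripper_width: 0.037
```

Emit:
send_rows(motion=[{"travel": [0,0,0],"spin": 0},{"travel": [0,0,0],"spin": 0},{"travel": [0.001,0,-0.01],"spin": 0},{"travel": [0.001,0,-0.02],"spin": 0},{"travel": [0.003,0,-0.03],"spin": 0}])

```text
time_s: 26.85
tcp_pos: [0.5854, -0.0217, 0.2673]
eef_rot: [-177.7, -1.5, -79.1]
contact_force: [0.2, -0.9, -0.3]
gripper_width: 0.0436
```

Emit:
send_rows(motion=[{"travel": [0.005,0,-0.035],"spin": 0},{"travel": [0.01,0,-0.035],"spin": 0},{"travel": [0.02,0,-0.03],"spin": 0},{"travel": [0.035,0,-0.01],"spin": 0},{"travel": [0.04,0,0],"spin": 0}])

```text
time_s: 27.27
tcp_pos: [0.6013, -0.1268, 0.3973]
eef_rot: [-177.0, -1.6, -78.6]
contact_force: [0.7, 0.7, 0.0]
gripper_width: 0.044
```

Emit:
send_rows(motion=[{"travel": [0.04,0,0],"spin": 0},{"travel": [0.04,0,0],"spin": 0},{"travel": [0,0,0],"spin": 0},{"travel": [0,0,0],"spin": 0},{"travel": [0,0,0],"spin": 0}])

```text
time_s: 27.68
tcp_pos: [0.6174, -0.2164, 0.4065]
eef_rot: [-176.7, -1.8, -78.9]
contact_force: [0.2, 0.3, -0.8]
gripper_width: 0.0439
```

Run:
```python
from h import *
st()
for n in("side","top"):
    i,d=r.capture(n)
    print(n,[(t,round(x['conf'],2),np.round(w(n,x['at']),3).tolist()) for t in('pin','pin_tip','clamp_hole','clamp_jaw','canvas_short','canvas_medium','canvas_tall','brush_jar','paint_bottle','paint_tube') for x in r.pinpoint(n,t)[:1]])
    if n=="side": cv2.imwrite("pics/g8.png",cv2.resize(i[180:420,160:480],(800,600),interpolation=cv2.INTER_CUBIC))
```

```text
{'time_s': 27.6833, 'tcp_pos': [0.6174, -0.2164, 0.4065], 'eef_rot': [-176.6733, -1.827, -78.922], 'contact_force': [0.1855, 0.3063, -0.8172], 'gripper_width': 0.0439, 'joints': [-1.6398, 13.03, 12.4426, 1.0498, -85.7654, 12.7267]}
side [('pin', 0.52, [0.597, -0.038, 0.212]), ('pin_tip', 0.72, [0.577, 0.044, 0.219]), ('clamp_hole', 0.6, [0.582, 0.044, 0.218]), ('clamp_jaw', 0.58, [0.552, 0.036, 0.173]), ('canvas_short', 0.59, [0.554, 0.04, 0.048]), ('canvas_medium', 0.67, [0.555, 0.313, 0.05]), ('canvas_tall', 0.92, [0.618, 0.326, 0.051]), ('brush_jar', 0.68, [0.376, -0.448, -0.004]), ('paint_bottle', 0.56, [0.785, 0.001, 0.001]), ('paint_tube', 0.89, [0.378, -0.447, -0.003])]
top [('canvas_medium', 0.56, [0.548, 0.313, 0.051]), ('canvas_tall', 0.89, [0.615, 0.325, 0.049]), ('brush_jar', 0.64, [0.59, -0.476, 0.003]), ('paint_tube', 0.58, [0.383, -0.449, -0.006])]
```

View pics/g8.png

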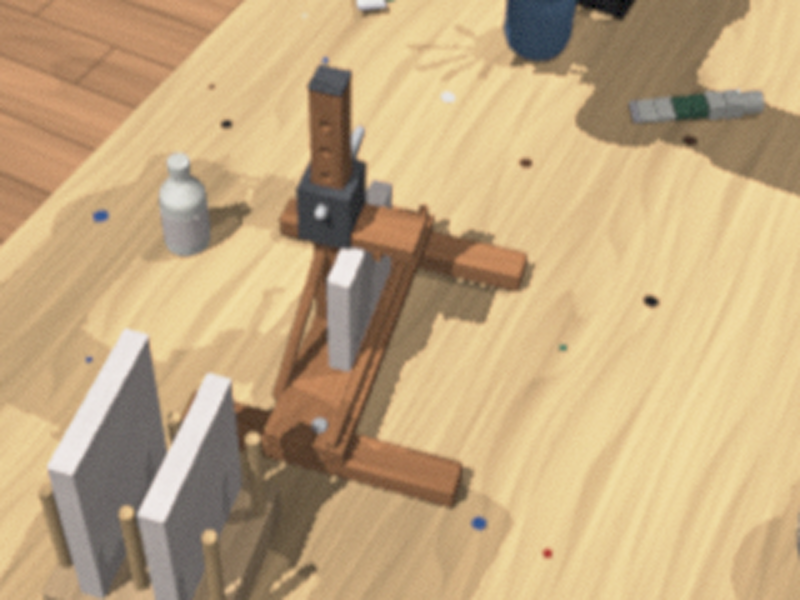

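The tip shows at (320,212), the shank stands behind the mast at (357,140), the jaw is on the canvas, and everything else is in place. I'm handing in the job.

```bash
python3 -c "from plant import r; print(r.close_job())"
```

```text
the job is handed in; nothing more can be done
None
```

The clamp is pinned at the 215 mm hole with its jaw on the 120 mm canvas. I handed the job in at about 28 s. Along the way I pulled the pin out, laid it flat on the table and pressed the clamp down 90 mm. I then picked the pin up again and pushed it through clamp and mast.

**Last checks:**
- **Clamp height:** pressing the jaw met a sharp force rise (27 N) at z = 0.186 m, the height expected with the jaw on the short canvas. The camera networks put the hole at 0.218 m, which fits.
- **Pin:** in the last picture the tip shows on the far cheek. From the measured bend it stands out about 10 mm. The gripper was clear of everything when I handed in.
- **Surroundings:** in the last picture the canvas is still standing on the ledge. The spare canvases, bottle and tube are where they started, and so is the jar by the top camera.

**Disagreements:** two network readings in the last look were wrong. The side camera placed the brush jar on the paint tube, and it placed the pin tip at the mast centre. The picture contradicts both. The tool also tilted by up to about 4.4° during moves, but the pin went in with no noticeable force.

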